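# Put the vise parts in their numbered pockets

## Robot

A 6-joint arm with a two-finger parallel gripper is mounted at the origin on the work surface. World frame = base frame: x ahead of the robot, y to its left, z up, the work surface at z = 0. Lengths are in m, angles in rad, forces in N, time in s.
With the tool pointing down it reaches from about 0.35 to 0.775 m from the base axis. Payload 5.5 kg.
Tool frame: the origin (TCP) lies at the very end of the fingers, on their centre line; the grasp point (between the pads) lies 19 mm behind it; z points along the fingers, y is the line along which they close (so a half turn about z gives the same grasp; the last joint's range is limited). The gripper opens to 85 mm and grips with 20 to 120 N. Pads are 22 mm wide; open, the fingers measure 114 mm over their backs; the gripper's body (76 mm by 85 mm) begins 54 mm behind the grasp point. The pads swing forward as they close: fully open they stand 13 mm farther back than shut.
Start: joints at [-1.435, 0.313, 0.046, 1.304, 0, 1.431], TCP at [0.157, -0.553, 0.231] pointing down, gripper open.
Joint ranges: [-2.76, 2.76], [-0.86, 1.69], [-1.03, 1.26], [-2.2, 2.34], [-1.47, 1.5], [-3.14, 3.14]. Speed limits (rad/s): [2.57, 2.57, 3.14, 3.14, 3.14, 3.14].

## Interface

Orientations are given as a unit quaternion [w, x, y, z].
In Python, from workcell import env gives the robot as it stands. The module is installed in compiled form; this text tells all that it offers.
- The arm moves only by the tool jog_arm, never from a script. Its arguments are lists of equal length, an entry for each row: "gripper": the opening, from 0 (shut) to 1 (fully open); "offset": the shift along the world's x, y, z in cm, a list of three; "twist": the turn about the world's z in degrees. In form: {"gripper": [gripper, ...], "offset": [[dx, dy, dz], ...], "twist": [twist, ...]}. A call has exactly 8 rows; each row is the pose to reach, as a shift and turn from the pose commanded when the call began; what a row does not reach only later rows make up. A row lasts 1/8 s, in which the tool goes at most 62.5 mm and 10.7 degrees, less where a joint would pass 70% of its speed; a pose out of reach is approached as far as the arm can. A call with a gripper value outside its range is refused whole. The fingers move at their own pace and stop on an object; "squeeze" is the grip in N (left out, the last holds). Time passes only in rows, so rows that repeat a pose let the fingers close, or fill a call up. It gives the time, the measured TCP pose, the force, the opening and the grip force at its end, in the units of the state.
- env.get_state(): the state, without advancing time (a new reading comes with each control period).
- env.read_camera(name): name is "scene" or "top" or "wrist"; returns a dict with "image" (400x640x3 uint8, red, green, blue), "z_map" (400x640 float32, m along the optical axis (not along the pixel's ray), 0 where there is no reading), "fovy" (degrees; the focal length in pixels is half the picture's height over the tangent of half this angle, whatever the lens; pixels are square), "cx", "cy" (the principal point, pixels), "cam_to_world" (4x4, takes a point from camera to world coordinates). Camera axes: x right, y up, looking along -z (the intrinsics and any distortion apply to the point x, -y, -z); pixel columns grow to the right and rows downward; lengths in m; the calibration is good to about 2 mm. A picture is of the moment at which its call begins.
- env.hand_in(): hands the job in; it is judged then, once.
The state is a dict: "clock": time; "joint_pos": joint angles; "qvel": joint speeds; "tau": joint torques, N m; "tcp_pos": TCP position; "orientation": TCP orientation; "wrist_force": force on the tool from outside, world axes, zero at the start; "ft_torque": the same for the moment, N m; "finger_gap": finger opening in m; "grip_force": force on a finger pad.
Only numpy, scipy, OpenCV 4.12 (cv2) and the standard library are available. Lean on these libraries where they do the work, as an engineer would, in place of code of your own. Each camera call takes 0.05 s, during which the arm holds its last target. There are 200 camera calls.

## Task

The bench vise is being overhauled and its parts go into the four-pocket wooden tray in the order they come off; the square nut is already in pocket 1. First stand the hex-head bolt, head down, in pocket 2, then stand the long sleeve (the tall tube) in pocket 3, setting each down rather than dropping it. Leave the headless pin, the flat collar and the square nut as they are.

Things in the scene. Friction and masses are not known exactly. Their poses are not given: they have to be found in the camera images.
- bolt_c (a point): The hex-head bolt, dark steel, 0.2 to 0.4 kg, loose, standing upright on its head. Hexagonal head 36 mm across flats (42 mm over corners), 14 mm thick, at the bottom; above it a round threaded shank 20 mm thick, to grip; 84 mm tall in all. The point is on its axis, half-way up (42 mm above its underside); z is up. At least 70 mm free from its axis to a standing neighbour.
- bush_c (a point): The long sleeve, a plain round dark steel tube, 0.25 to 0.5 kg, loose, standing upright: 36 mm outside, 22 mm inside diameter, 70 mm tall. The point is on its axis, half-way up (35 mm above its underside); z is up. At least 70 mm free from its axis to a standing neighbour.
- tray: The light wooden tray, fixed to the bench: four square pockets in a row, each 62 x 62 mm inside, 24 mm deep, 68 mm centre to centre; walls 6 mm thick, rim 30 mm above the bench. A lip 18 mm high, 26 mm wide, on the robot's side bears 1 to 4 dark tacks before each pocket: its number. Origin: mid-row, on the bench; x across the row away from the lip, y along it towards pocket 1, z up.
- pocket1 (a point): Centre of the inner floor of pocket 1, at the end of the row on the robot's left (+y), holding the square nut; 6 mm above the bench. Pockets 2, 3 and 4 follow to the right. Axes as the tray's.
- pocket2 (a point): Centre of the inner floor of pocket 2 (two tacks), 6 mm above the bench; axes as the tray's. Empty at the start; for the bolt.
- pocket3 (a point): Centre of the inner floor of pocket 3 (three tacks), 6 mm above the bench; axes as the tray's. Empty at the start; for the long sleeve.
- nut_c (a point): The square nut, a dark steel block 38 x 38 x 40 mm (its top has a round bore), loose in pocket 1; not to be moved. The point is its centre, z up.
- pin_c (a point): The headless pin, a plain dark steel cylinder 20 mm in diameter and 84 mm tall, standing loose on the bench among the parts; not to be moved. The point is its centre, half-way up.
- collar_c (a point): The flat collar, a dark steel ring 58 mm outside, 28 mm inside, 24 mm tall, lying flat and loose on the bench among the parts; not to be moved. The point is its centre, half-way up.
Not all that is in view belongs to the job. Leave any orange look-alike of the part that bears bush_c alone. What is shaped like the part that bears nut_c but purple is not meant.

How it is judged:
By the outcome, as a careful person would: the job done as asked, in the order asked, and still so for the second after the job is handed in, with the robot touching nothing.
It also fails if it takes over 56 s, if anything falls off the work surface, if the arm or the gripper's body presses on something with over 40 N, if the wrist force passes 120 N, or if a joint passes its speed limit or range.

## Working session

There is one attempt and no reset: what is moved stays moved. The work goes in short steps, Python scripts to look and compute and a tool call to move; the robot and the scene stay as the last step left them, time stands still between calls to the robot, and variables do not carry over. Pictures are saved under pics/ and viewed, at most 10 in all, crops included, and the job is handed in when it is done.

Besides the shell and the picture viewer there is one more tool, called as name(argument=value, ...) on one line, values as JSON. jog_arm: Moves the arm, as the interface text tells. Its arguments: {"type":"object","properties":{"gripper":{"type":"array"},"offset":{"type":"array"},"twist":{"type":"array"},"squeeze":{"type":"number"}},"required":["gripper","offset","twist"]}

```bash
mkdir -p pics; python3 - <<'E'
from workcell import env
import cv2,numpy as np
for n in("top","scene"):
    c=env.read_camera(n); cv2.imwrite(f"pics/{n}0.png",c["image"][:,:,::-1]); np.savez(f"{n}0.npz",**c)
    print(n,{k:(v if not hasattr(v,'shape') or v.size<20 else v.shape) for k,v in c.items()})
print(env.get_state())
E
```

```text
top {'image': (400, 640, 3), 'z_map': (400, 640), 'fovy': 51.53893642864618, 'cx': 311.5472556862798, 'cy': 208.12821504479965, 'cam_to_world': array([[ 0.01796697,  0.98232653, -0.18631096,  0.33441928],
       [-0.99962447,  0.0215047 ,  0.01698459,  0.07931055],
       [ 0.02069098,  0.18593583,  0.98234401,  0.89590144],
       [ 0.        ,  0.        ,  0.        ,  1.        ]])}
scene {'image': (400, 640, 3), 'z_map': (400, 640), 'fovy': 52.717657215843914, 'cx': 315.46584952335496, 'cy': 201.46223674853755, 'cam_to_world': array([[-0.1300445 , -0.59134601,  0.79586326,  1.24821148],
       [ 0.99124396, -0.09606792,  0.09058898,  0.16170117],
       [ 0.02288749,  0.80067525,  0.59866127,  0.59953655],
       [ 0.        ,  0.        ,  0.        ,  1.        ]])}
{'clock': 0.1, 'joint_pos': array([-1.43461093e+00,  3.13939780e-01,  4.51299146e-02,  1.30359576e+00,
        8.56635507e-06,  1.43120516e+00]), 'qvel': array([-0.00093537, -0.00170584, -0.0002225 , -0.00104713,  0.00115368,
       -0.00027921]), 'tau': array([ 2.77168714e-03, -4.81724632e+01,  2.99244493e+01,  1.26869272e-02,
       -2.39706715e-04, -2.02665362e-06]), 'tcp_pos': array([ 0.15650773, -0.55283884,  0.23050506]), 'orientation': array([-8.04639349e-04,  9.90508144e-01,  1.37451697e-01,  5.65339257e-06]), 'wrist_force': array([-0.40060837,  0.28636291, -0.79643689]), 'ft_torque': array([-0.01598155,  0.02616842, -0.00178205]), 'grip_force': 0.0, 'finger_gap': 0.08521542836890669}
```

View pics/top0.png

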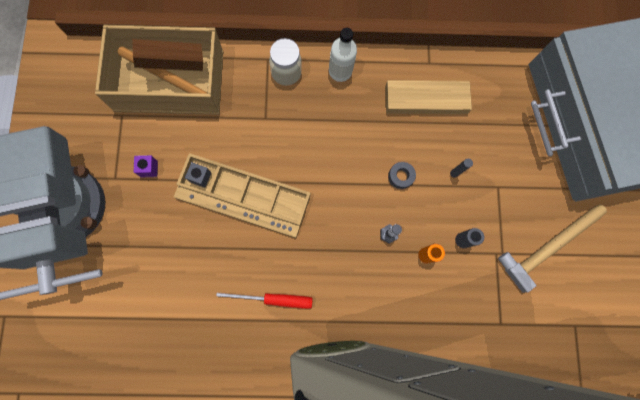

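View pics/scene0.png

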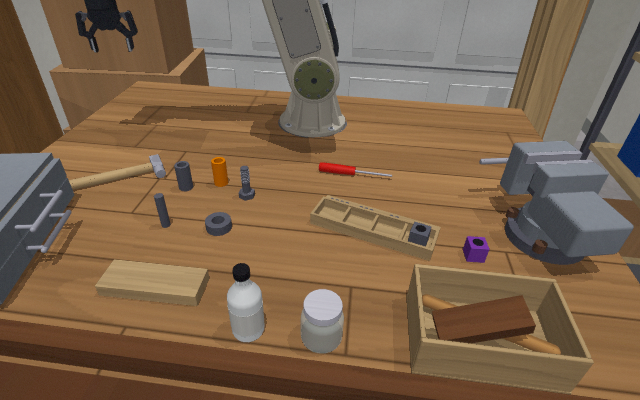

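Top view: bolt at (391,233), dark sleeve (470,238), orange decoy (432,253), pin (461,169), collar (402,175). The tray runs from (180,175) to (303,215), with the nut at its left end (pocket 1).

```bash
cat > h.py <<'E'
import numpy as np,cv2
def cloud(c):
    f=200/np.tan(np.radians(float(c["fovy"]))/2); v,u=np.mgrid[:400,:640]; z=c["z_map"]
    P=np.stack([(u-c["cx"])/f*z,-(v-c["cy"])/f*z,-z,np.ones_like(z)],-1)
    return (P@c["cam_to_world"].T)[...,:3]
def proj(c,p):
    f=200/np.tan(np.radians(float(c["fovy"]))/2); q=np.linalg.inv(c["cam_to_world"])@np.append(p,1)
    return c["cx"]+f*q[0]/-q[2], c["cy"]-f*q[1]/-q[2]
E
python3 - <<'E'
from h import *
for n in("top","scene"):
    c=np.load(n+"0.npz"); W=cloud(c); H=W[...,2]; im=c["image"].astype(int)
    print(n,"table z",np.median(H[250:280,100:200]) if n=="top" else np.median(H[150:170,100:140]))
    B=[("bolt",(375,410,215,250)),("sleeve",(450,490,222,255)),("pin",(445,480,155,185)),("collar",(385,420,158,192)),("orange",(418,448,240,268)),("nut",(184,212,160,186))] if n=="top" else [("bolt",(234,260,160,203)),("sleeve",(172,195,158,193)),("pin",(150,175,190,230)),("collar",(200,236,208,238)),("nut",(408,432,220,245))]
    for k,(a,b,d,e) in B:
        w=W[d:e,a:b].reshape(-1,3); s=w[w[:,2]>.012]; top=s[s[:,2]>np.percentile(s[:,2],97)-.006]
        print(k,len(s),"zmax",s[:,2].max().round(4),"mid",((s.max(0)+s.min(0))/2).round(4)[:2],"top",((top.max(0)+top.min(0))/2).round(4)[:2],top.mean(0).round(4),len(top))
    # tray rim
    if n=="top":
        m=(H>.024)&(H<.036); m[:150]=0;m[245:]=0;m[:,:170]=0;m[:,320:]=0
        p=W[m][:,:2].astype(np.float32); r=cv2.minAreaRect(p*1000); print("rim",len(p),r)
        print(cv2.boxPoints(r).round(1).tolist())
E
```

```text
top table z -0.0005304292418462642
bolt 269 zmax 0.8959 mid [ 0.4023 -0.0208] top [ 0.3963 -0.0171] [ 0.4427 -0.0928  0.1328] 82
sleeve 420 zmax 0.8959 mid [ 0.3961 -0.1019] top [ 0.3961 -0.1019] [ 0.4356 -0.2516  0.1049] 163
pin 213 zmax 0.8959 mid [ 0.4666 -0.0921] top [0.3344 0.0793] [0.3344 0.0793 0.8959] 8
collar 455 zmax 0.8959 mid [ 0.471 -0.041] top [ 0.471 -0.041] [ 0.5787 -0.1327  0.0256] 397
orange 373 zmax 0.8959 mid [ 0.379  -0.0617] top [ 0.379  -0.0617] [ 0.4044 -0.18    0.0839] 168
nut 545 zmax 0.8959 mid [0.4692 0.2111] top [0.4613 0.2057] [0.5651 0.3092 0.0482] 317
rim 1277 ((538.841552734375, 211.81442260742188), (278.7275085449219, 75.28266906738281), 72.81989288330078)
[[461.70001220703125, 89.80000305175781], [533.5999755859375, 67.5999984741211], [616.0, 333.79998779296875], [544.0, 356.1000061035156]]
scene table z -0.0013044811827099823
bolt 279 zmax 0.5995 mid [0.8439 0.0202] top [0.8468 0.024 ] [ 0.5254 -0.0795  0.1277] 45
sleeve 372 zmax 0.5995 mid [ 0.8366 -0.0612] top [ 0.8366 -0.0605] [ 0.4709 -0.2523  0.0841] 94
pin 284 zmax 0.5995 mid [ 0.9165 -0.0514] top [ 0.9165 -0.0506] [ 0.6178 -0.2385  0.1   ] 57
collar 391 zmax 0.5995 mid [9.016e-01 3.000e-04] top [9.016e-01 3.000e-04] [ 0.601  -0.1251  0.0363] 291
nut 509 zmax 0.5995 mid [0.8769 0.2526] top [0.8988 0.248 ] [0.5784 0.3093 0.0493] 232
```

```bash
python3 - <<'E'
from h import *
B={"top":[("bolt",(375,410,215,250)),("sleeve",(450,490,222,255)),("pin",(445,480,155,185)),("collar",(385,420,158,192)),("orange",(418,448,240,268)),("nut",(184,212,160,186))],"scene":[("bolt",(234,260,160,203)),("sleeve",(172,195,158,193)),("pin",(150,175,190,230)),("collar",(200,236,208,238)),("orange",(208,230,152,190)),("nut",(408,432,220,245))]}
for n in B:
    c=np.load(n+"0.npz"); W=cloud(c)
    for k,(a,b,d,e) in B[n]:
        w=W[d:e,a:b][c["z_map"][d:e,a:b]>0]; s=w[(w[:,2]>.010)&(w[:,2]<.15)]; zt=np.percentile(s[:,2],95); top=s[s[:,2]>zt-.008]
        low=s[s[:,2]<.02]
        print(n,k,len(s),"z95",zt.round(4),"top mid",((top.max(0)+top.min(0))/2).round(4)[:2],"ext",np.ptp(top,0).round(3)[:2],"mean",top.mean(0).round(4),len(top),"low",low[:,:2].mean(0).round(4) if len(low) else '',"all mid",((s.max(0)+s.min(0))/2).round(4)[:2])
E
```

```text
top bolt 286 z95 0.0845 top mid [ 0.4495 -0.1042] ext [0.019 0.02 ] mean [ 0.4494 -0.1034  0.0826] 88 low [ 0.4472 -0.0995] all mid [ 0.4499 -0.1034]
top sleeve 419 z95 0.0711 top mid [ 0.4404 -0.2662] ext [0.035 0.034] mean [ 0.4399 -0.2662  0.0689] 173 low [ 0.4361 -0.2545] all mid [ 0.44   -0.2659]
top pin 208 z95 0.0848 top mid [ 0.59  -0.254] ext [0.017 0.019] mean [ 0.5898 -0.2534  0.0829] 80 low [ 0.5849 -0.2488] all mid [ 0.5895 -0.2538]
top collar 467 z95 0.0257 top mid [ 0.5792 -0.133 ] ext [0.057 0.057] mean [ 0.579  -0.1329  0.0231] 423 low [ 0.5733 -0.127 ] all mid [ 0.5792 -0.133 ]
top orange 376 z95 0.071 top mid [ 0.4063 -0.1851] ext [0.034 0.035] mean [ 0.4059 -0.1847  0.0689] 172 low [ 0.4056 -0.1803] all mid [ 0.4056 -0.1848]
top nut 559 z95 0.0474 top mid [0.5656 0.3101] ext [0.045 0.047] mean [0.5655 0.3096 0.0453] 328 low [0.5772 0.3143] all mid [0.5738 0.3126]
scene bolt 299 z95 0.0826 top mid [ 0.4545 -0.1036] ext [0.018 0.02 ] mean [ 0.4557 -0.1029  0.0808] 50 low [ 0.4584 -0.1018] all mid [ 0.4545 -0.1037]
scene sleeve 381 z95 0.0686 top mid [ 0.4437 -0.2658] ext [0.037 0.034] mean [ 0.4453 -0.266   0.0661] 112 low [ 0.455 -0.261] all mid [ 0.4442 -0.2663]
scene pin 291 z95 0.0831 top mid [ 0.594  -0.2535] ext [0.018 0.019] mean [ 0.5954 -0.2527  0.0811] 63 low [ 0.599  -0.2501] all mid [ 0.5948 -0.2539]
scene collar 403 z95 0.024 top mid [ 0.5835 -0.1322] ext [0.057 0.058] mean [ 0.5859 -0.1317  0.0217] 331 low [ 0.5935 -0.1285] all mid [ 0.5839 -0.1322]
scene orange 356 z95 0.0687 top mid [ 0.4084 -0.1839] ext [0.037 0.035] mean [ 0.4108 -0.1836  0.066 ] 107 low [ 0.4207 -0.1789] all mid [ 0.4097 -0.1836]
scene nut 513 z95 0.0459 top mid [0.5715 0.3113] ext [0.044 0.046] mean [0.5736 0.3102 0.0442] 246 low [0.5376 0.3134] all mid [0.5552 0.3144]
```

Bolt ≈ (0.452,-0.104), sleeve ≈ (0.442,-0.266), tray axis ≈ 72.8°, so the fingers should close along tray x (+57° twist). I'll go above the bolt and look from close by.

jog_arm(gripper=[1, 1, 1, 1, 1, 1, 1, 1], offset=[[2, 3, 0], [5, 8, 0], [8, 12.5, 0], [11, 17, 0], [14, 21.5, 0], [17, 26, 0], [20, 30.5, 0], [22, 33.5, 0]], twist=[4, 12, 20, 28, 36, 44, 52, 57])

```text
clock: 1.1
tcp_pos: [0.3772, -0.2161, 0.2311]
orientation: [-0.0, 0.803, 0.595, 0.0]
wrist_force: [0.5, 0.1, -0.7]
finger_gap: 0.0856
grip_force: 0.0
```

jog_arm(gripper=[1, 1, 1, 1, 1, 1, 1, 1], offset=[[2.5, 4, 0], [5, 8, 0], [7.5, 11.4, 0], [7.5, 11.4, 0], [7.5, 11.4, 0], [7.5, 11.4, 0], [7.5, 11.4, 0], [7.5, 11.4, 0]], twist=[0, 0, 0, 0, 0, 0, 0, 0])

```text
clock: 2.1
tcp_pos: [0.4513, -0.1049, 0.2314]
orientation: [0.0, 0.805, 0.593, 0.0]
wrist_force: [0.1, -0.1, 0.3]
finger_gap: 0.0854
grip_force: 0.0
```

```bash
cat >> h.py <<'E'
def look(n,tag):
    from workcell import env
    c=env.read_camera(n); cv2.imwrite(f"pics/{tag}.png",c["image"][:,:,::-1]); np.savez(tag+".npz",**c); return c,env.get_state()
def objs(c,zlo=.06,zhi=.1,amin=30):
    W=cloud(c); m=((c["z_map"]>0)&(W[...,2]>zlo)&(W[...,2]<zhi)).astype(np.uint8)
    k,l,s,_=cv2.connectedComponentsWithStats(m)
    for i in range(1,k):
        if s[i,4]>=amin:
            p=W[l==i]; print("px",s[i].tolist(),"mid",((p.max(0)+p.min(0))/2).round(4)[:2],"mean",p.mean(0).round(4),"ext",np.ptp(p,0).round(3))
E
python3 - <<'E'
from h import *
c,s=look("wrist","w1")
print(s["clock"],s["tcp_pos"],s["orientation"],s["joint_pos"].round(3),c["cam_to_world"].round(3).tolist())
objs(c,.075,.095)
E
```

```text
2.15 [ 0.45138209 -0.10482282  0.23140486] [1.10510447e-04 8.05219835e-01 5.92976392e-01 6.24020377e-05] [-0.402  0.097 -0.226  1.248 -0.     1.47 ] [[0.955, 0.285, 0.083, 0.472], [-0.297, 0.917, 0.265, -0.037], [-0.0, -0.278, 0.961, 0.374], [0.0, 0.0, 0.0, 1.0]]
px [305, 169, 23, 24, 413] mid [ 0.4509 -0.1029] mean [ 0.4512 -0.1021  0.0832] ext [0.021 0.02  0.011]
px [482, 270, 24, 21, 375] mid [ 0.591  -0.2532] mean [ 0.59   -0.2514  0.0825] ext [0.02  0.02  0.011]
```

View pics/w1.png

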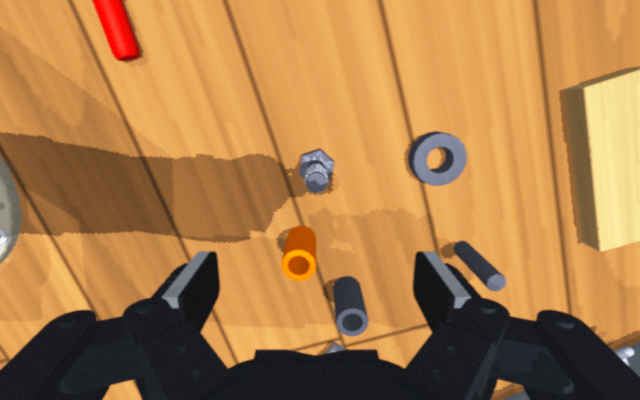

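The wrist view shows the bolt standing at (317,180), with the fingers straddling left and right. The orange sleeve is at (300,260) and the dark sleeve at (350,315). The bolt position agrees to 2 mm, so I'm descending.

jog_arm(gripper=[1, 1, 1, 1, 1, 1, 1, 1], offset=[[0, 0.2, -3], [0, 0.2, -7], [0, 0.2, -11], [0, 0.2, -14], [0, 0.2, -16.5], [0, 0.2, -18], [0, 0.2, -18.4], [0, 0.2, -18.4]], twist=[0, 0, 0, 0, 0, 0, 0, 0])

```text
clock: 3.15
tcp_pos: [0.4517, -0.1025, 0.0475]
orientation: [0.0, 0.805, 0.593, 0.0]
wrist_force: [0.2, -0.4, -0.5]
finger_gap: 0.0849
grip_force: 0.0
```

jog_arm(gripper=[0.5, 0.3, 0.1, 0, 0, 0, 0, 0], offset=[[0, 0, 0], [0, 0, 0], [0, 0, 0], [0, 0, 0], [0, 0, 0], [0, 0, 0], [0, 0, 0], [0, 0, 0]], twist=[0, 0, 0, 0, 0, 0, 0, 0], squeeze=60)

```text
clock: 4.15
tcp_pos: [0.452, -0.1024, 0.0477]
orientation: [0.0, 0.805, 0.593, 0.0]
wrist_force: [0.0, -0.6, 5.6]
finger_gap: 0.0184
grip_force: 58.5
```

jog_arm(gripper=[0, 0, 0, 0, 0, 0, 0, 0], offset=[[0, 0, 0.5], [0, 0, 2], [0, 0, 4], [0, 0, 7], [0, 0, 10], [0, 0, 12], [0, 0, 13], [0, 0, 13]], twist=[0, 0, 0, 0, 0, 0, 0, 0])

```text
clock: 5.15
tcp_pos: [0.4514, -0.1023, 0.1772]
orientation: [-0.0, 0.805, 0.593, -0.0]
wrist_force: [0.1, 0.3, -2.9]
finger_gap: 0.0185
grip_force: 58.8
```

jog_arm(gripper=[0, 0, 0, 0, 0, 0, 0, 0], offset=[[0.5, 2, 0], [2, 7, 0], [3.5, 12, 0], [5, 17, 0], [6.5, 22, 0], [7.5, 26, 0], [8, 28, 0], [8, 28, 0]], twist=[0, 0, 0, 0, 0, 0, 0, 0])

```text
clock: 6.15
tcp_pos: [0.531, 0.1785, 0.1759]
orientation: [-0.0, 0.804, 0.594, -0.001]
wrist_force: [-0.7, -0.6, -2.5]
finger_gap: 0.0185
grip_force: 58.9
```

```bash
python3 - <<'E'
from h import *
c,s=look("wrist","w2")
print(s["clock"],s["tcp_pos"],s["orientation"],s["joint_pos"].round(3),s["finger_gap"],s["grip_force"],s["wrist_force"])
for cc in (c,np.load("scene0.npz")):
    W=cloud(cc); m=(cc["z_map"]>0)&(W[...,2]>.0255)&(W[...,2]<.034)&(abs(W[...,0]-.54)<.1)&(abs(W[...,1]-.212)<.16)
    p=W[m][:,:2].astype(np.float32); print(len(p),cv2.minAreaRect(p*1000),cv2.boxPoints(cv2.minAreaRect(p*1000)).tolist())
objs(c,.04,.3)
E
```

```text
6.2 [0.53085288 0.17752339 0.17616754] [-1.87735427e-04  8.04647500e-01  5.93751580e-01 -1.19477746e-03] [ 1.800e-01  3.070e-01 -9.800e-02  1.167e+00 -1.000e-03  2.050e+00] 0.018572767687112413 58.88683497905731 [-0.42937103 -0.37176405 -4.00984343]
4736 ((541.6499633789062, 219.41665649414062), (210.80117797851562, 74.31888580322266), 72.78713989257812) [[474.96441650390625, 129.73306274414062], [545.9546508789062, 107.74044799804688], [608.3355102539062, 309.1002502441406], [537.3452758789062, 331.0928649902344]]
865 ((541.1636352539062, 211.6440887451172), (278.6971740722656, 78.59947967529297), 72.77973937988281) [[462.3719787597656, 90.17649841308594], [537.4481201171875, 66.90745544433594], [619.955322265625, 333.1116943359375], [544.879150390625, 356.3807373046875]]
px [286, 0, 52, 39, 1900] mid [0.5657 0.305 ] mean [0.5657 0.3048 0.046 ] ext [0.043 0.034 0.009]
px [630, 123, 10, 49, 308] mid [0.7965 0.1321] mean [0.795  0.1335 0.0432] ext [0.009 0.042 0.008]
px [6, 193, 620, 207, 53276] mid [0.5342 0.1834] mean [0.5334 0.188  0.2382] ext [0.123 0.054 0.146]
```

View pics/w2.png

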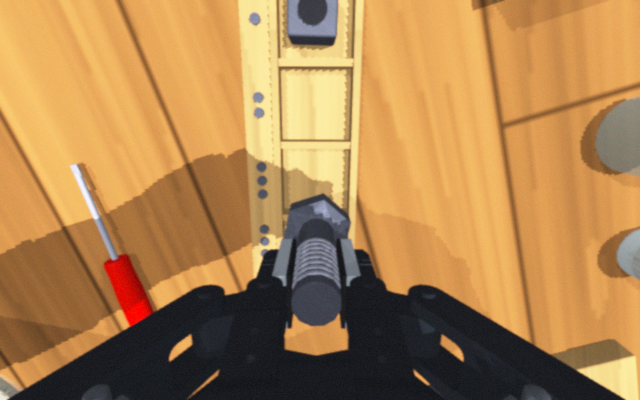

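Tray row and tacks are visible: the two-tack pocket is at (317,105), the three-tack pocket at (315,175), and the nut at (312,15). The bolt is held upright. Pocket 2 ≈ (0.549,0.244), so I'm moving over it, then down.

jog_arm(gripper=[0, 0, 0, 0, 0, 0, 0, 0], offset=[[0.5, 2, 0], [1.2, 4.5, 0], [1.8, 6.6, 0], [1.8, 6.6, -2], [1.8, 6.6, -5], [1.8, 6.6, -7], [1.8, 6.6, -8], [1.8, 6.6, -8]], twist=[0, 0, 0, 0, 0, 0, 0, 0])

```text
clock: 7.2
tcp_pos: [0.5493, 0.2433, 0.0968]
orientation: [-0.0, 0.805, 0.593, -0.001]
wrist_force: [-0.6, 0.9, -3.1]
finger_gap: 0.0185
grip_force: 59.0
```

```bash
python3 - <<'E'
from h import *
c,s=look("scene","s2")
print(s["clock"],s["tcp_pos"],s["orientation"],s["finger_gap"],s["wrist_force"])
cv2.imwrite("pics/s2c.png",cv2.resize(c["image"][140:290,270:470,::-1],None,fx=4,fy=4))
E
```

```text
7.25 [0.54988525 0.24351705 0.09768373] [7.52662635e-05 8.05060200e-01 5.93193092e-01 1.55183260e-04] 0.01874214540375689 [-0.07541261 -0.41163551 -3.29929167]
```

View pics/s2c.png

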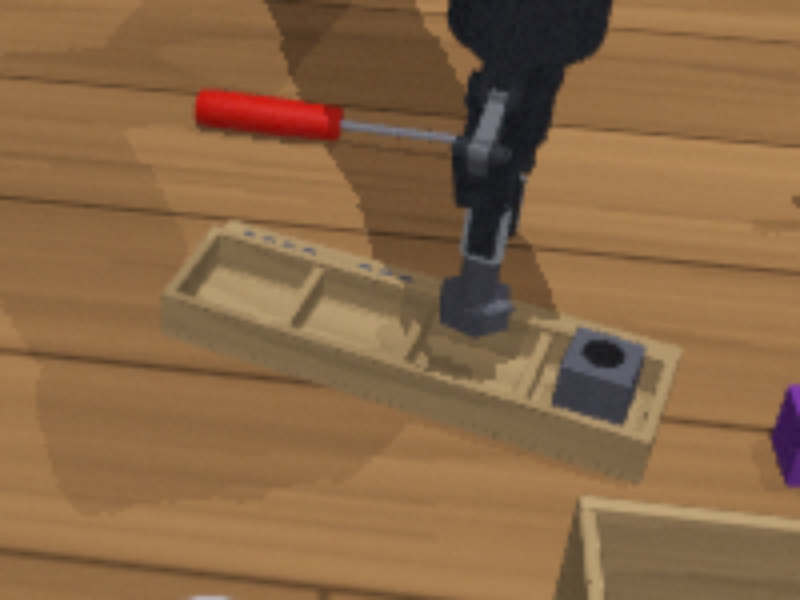

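The bolt hangs upright over pocket 2 (475,305 in the crop). I'm lowering gently.

jog_arm(gripper=[0, 0, 0, 0, 0, 0, 0, 0], offset=[[0, 0, -1], [0, 0, -2.2], [0, 0, -3.2], [0, 0, -3.8], [0, 0, -4.1], [0, 0, -4.2], [0, 0, -4.3], [0, 0, -4.3]], twist=[0, 0, 0, 0, 0, 0, 0, 0])

```text
clock: 8.25
tcp_pos: [0.5498, 0.2438, 0.0546]
orientation: [0.0, 0.805, 0.593, 0.0]
wrist_force: [-0.1, -0.8, -3.5]
finger_gap: 0.0184
grip_force: 59.0
```

jog_arm(gripper=[0, 0, 0, 0, 0, 0, 0, 0], offset=[[0, 0, -0.05], [0, 0, -0.1], [0, 0, -0.1], [0, 0, -0.15], [0, 0, -0.15], [0, 0, -0.15], [0, 0, -0.15], [0, 0, -0.15]], twist=[0, 0, 0, 0, 0, 0, 0, 0])

```text
clock: 9.25
tcp_pos: [0.5498, 0.2438, 0.0537]
orientation: [0.0, 0.805, 0.593, 0.0]
wrist_force: [-2.0, -0.7, 5.4]
finger_gap: 0.0187
grip_force: 60.0
```

Contact felt. Opening slowly, then rising.

jog_arm(gripper=[0.22, 0.28, 0.35, 0.45, 0.6, 0.7, 0.7, 0.7], offset=[[0, 0, 0], [0, 0, 0], [0, 0, 0], [0, 0, 0], [0, 0, 0], [0, 0, 0], [0, 0, 0], [0, 0, 0]], twist=[0, 0, 0, 0, 0, 0, 0, 0])

```text
clock: 10.25
tcp_pos: [0.5496, 0.2437, 0.0528]
orientation: [0.0, 0.805, 0.593, 0.0]
wrist_force: [0.1, -0.1, 0.1]
finger_gap: 0.0599
grip_force: 0.0
```

jog_arm(gripper=[0.7, 0.7, 0.7, 0.7, 0.7, 0.7, 0.7, 0.7], offset=[[0, 0, 0.5], [0, 0, 2], [0, 0, 4], [0, 0, 7], [0, 0, 11], [0, 0, 15], [0, 0, 17], [0, 0, 17]], twist=[0, 0, 0, 0, 0, 0, 0, 0])

```text
clock: 11.25
tcp_pos: [0.5509, 0.2441, 0.226]
orientation: [0.001, 0.805, 0.593, 0.003]
wrist_force: [-0.7, -0.1, 0.2]
finger_gap: 0.0599
grip_force: 0.0
```

jog_arm(gripper=[1, 1, 1, 1, 1, 1, 1, 1], offset=[[-0.5, -2.5, 0], [-1.6, -7.5, 0], [-2.7, -13, 0], [-3.9, -18.5, 0], [-5, -24, 0], [-6.2, -29.5, 0], [-7.4, -35, 0], [-8.5, -40, 0]], twist=[0, 0, 0, 0, 0, 0, 0, 0])

```text
clock: 12.25
tcp_pos: [0.4634, -0.1578, 0.222]
orientation: [-0.0, 0.805, 0.593, -0.0]
wrist_force: [0.9, 0.4, 0.3]
finger_gap: 0.085
grip_force: 0.0
```

jog_arm(gripper=[1, 1, 1, 1, 1, 1, 1, 1], offset=[[-0.7, -4, 0], [-1.5, -8, 0], [-2.2, -11, 0], [-2.2, -11, 0], [-2.2, -11, 0], [-2.2, -11, 0], [-2.2, -11, 0], [-2.2, -11, 0]], twist=[0, 0, 0, 0, 0, 0, 0, 0])

```text
clock: 13.25
tcp_pos: [0.4428, -0.2658, 0.223]
orientation: [0.0, 0.805, 0.594, 0.0]
wrist_force: [0.1, 0.2, 0.3]
finger_gap: 0.0858
grip_force: 0.0
```

```bash
python3 - <<'E'
from h import *
c,s=look("wrist","w3")
print(s["clock"],s["tcp_pos"],s["orientation"],s["finger_gap"],s["joint_pos"].round(2))
objs(c,.055,.095)
c,s=look("top","t3"); W=cloud(c); objs(c,.055,.095)
E
```

```text
13.3 [ 0.44275737 -0.26587903  0.22293421] [1.35347073e-04 8.04633546e-01 5.93771704e-01 4.94668159e-05] 0.08575171222612954 [-0.7   0.2  -0.12  1.25  0.    1.17]
px [229, 86, 43, 43, 1005] mid [ 0.4068 -0.1844] mean [ 0.4073 -0.1842  0.0685] ext [0.035 0.035 0.017]
px [456, 110, 38, 25, 744] mid [ 0.5906 -0.2539] mean [ 0.5881 -0.2525  0.078 ] ext [0.02  0.02  0.031]
px [296, 163, 39, 39, 858] mid [ 0.4411 -0.2662] mean [ 0.4412 -0.2654  0.0683] ext [0.035 0.035 0.017]
px [556, 272, 84, 39, 162] mid [ 0.6643 -0.4377] mean [ 0.6659 -0.4374  0.0937] ext [0.077 0.019 0.004]
px [578, 287, 62, 45, 1341] mid [ 0.6902 -0.4734] mean [ 0.6855 -0.474   0.0825] ext [0.066 0.016 0.026]
px [621, 350, 19, 9, 34] mid [ 0.7067 -0.5433] mean [ 0.7069 -0.5424  0.0751] ext [0.019 0.007 0.003]
px [95, 25, 124, 80, 3596] mid [0.7976 0.3998] mean [0.7984 0.4068 0.0775] ext [0.163 0.242 0.039]
px [269, 39, 32, 35, 872] mid [0.8265 0.1304] mean [0.8207 0.1293 0.0787] ext [0.067 0.069 0.034]
px [134, 40, 69, 31, 1345] mid [0.8173 0.3756] mean [0.8134 0.3614 0.0796] ext [0.073 0.138 0.04 ]
px [538, 45, 26, 4
[... 491 characters left out ...]
 140, 22, 33, 415] mid [ 0.6146 -0.4918] mean [ 0.6136 -0.4911  0.075 ] ext [0.066 0.019 0.04 ]
px [459, 159, 14, 13, 125] mid [ 0.5897 -0.2531] mean [ 0.5882 -0.2517  0.0772] ext [0.019 0.018 0.032]
px [220, 173, 13, 13, 125] mid [0.5461 0.2408] mean [0.5448 0.2396 0.0825] ext [0.019 0.019 0.036]
px [464, 228, 20, 19, 221] mid [ 0.4401 -0.2659] mean [ 0.4396 -0.2656  0.0668] ext [0.036 0.034 0.018]
px [54, 230, 34, 33, 253] mid [0.4033 0.5351] mean [0.401  0.518  0.0814] ext [0.061 0.061 0.031]
px [425, 244, 20, 19, 211] mid [ 0.4057 -0.1845] mean [ 0.4054 -0.1837  0.0673] ext [0.035 0.036 0.018]
px [17, 265, 19, 5, 47] mid [0.3616 0.6083] mean [0.3613 0.6094 0.0831] ext [0.008 0.031 0.029]
```

View pics/t3.png

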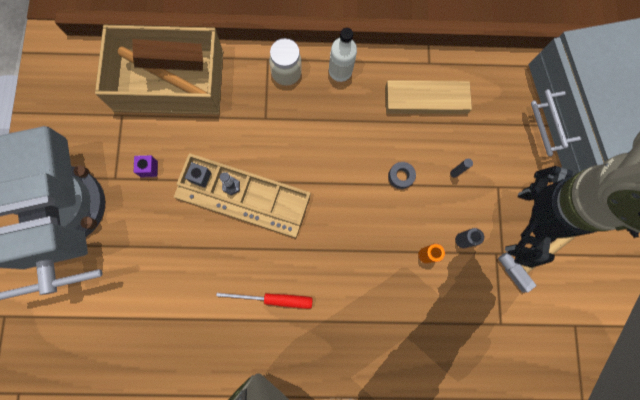

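The bolt stands in pocket 2 at (231,184), and everything else is unmoved. The sleeve is right under the tool.

jog_arm(gripper=[1, 1, 1, 1, 1, 1, 1, 1], offset=[[-0.1, 0, -3], [-0.1, 0, -7], [-0.1, 0, -11], [-0.1, 0, -14.5], [-0.1, 0, -17], [-0.1, 0, -18.5], [-0.1, 0, -19], [-0.1, 0, -19]], twist=[0, 0, 0, 0, 0, 0, 0, 0])

```text
clock: 14.35
tcp_pos: [0.4419, -0.2666, 0.0332]
orientation: [0.0, 0.805, 0.593, 0.0]
wrist_force: [-0.0, -0.9, -0.2]
finger_gap: 0.0854
grip_force: 0.0
```

jog_arm(gripper=[0.6, 0.5, 0.4, 0.3, 0.2, 0.1, 0, 0], offset=[[0, 0, 0], [0, 0, 0], [0, 0, 0], [0, 0, 0], [0, 0, 0], [0, 0, 0], [0, 0, 0], [0, 0, 0]], twist=[0, 0, 0, 0, 0, 0, 0, 0], squeeze=60)

```text
clock: 15.35
tcp_pos: [0.442, -0.2666, 0.0337]
orientation: [0.001, 0.805, 0.593, 0.0]
wrist_force: [-0.8, 0.7, 5.8]
finger_gap: 0.0355
grip_force: 59.3
```

jog_arm(gripper=[0, 0, 0, 0, 0, 0, 0, 0], offset=[[0, 0, 0.5], [0, 0, 2], [0, 0, 4], [0, 0, 7], [0, 0, 10], [0, 0, 13], [0, 0, 15], [0, 0, 15]], twist=[0, 0, 0, 0, 0, 0, 0, 0])

```text
clock: 16.35
tcp_pos: [0.4425, -0.2671, 0.185]
orientation: [0.002, 0.805, 0.593, 0.0]
wrist_force: [-0.1, 0.4, -3.1]
finger_gap: 0.0355
grip_force: 60.2
```

jog_arm(gripper=[0, 0, 0, 0, 0, 0, 0, 0], offset=[[0.5, 2.5, 0], [1.5, 7.5, 0], [2.5, 12.5, 0], [3.5, 18, 0], [4.5, 23, 0], [5.5, 28, 0], [6.5, 33, 0], [7.5, 38, 0]], twist=[0, 0, 0, 0, 0, 0, 0, 0])

```text
clock: 17.35
tcp_pos: [0.516, 0.1153, 0.1817]
orientation: [-0.0, 0.805, 0.593, -0.001]
wrist_force: [0.8, 0.5, -2.8]
finger_gap: 0.0351
grip_force: 60.2
```

jog_arm(gripper=[0, 0, 0, 0, 0, 0, 0, 0], offset=[[0.6, 3.5, 0], [1.1, 6, 0], [1.2, 6.6, 0], [1.2, 6.6, -1], [1.2, 6.6, -4], [1.2, 6.6, -7], [1.2, 6.6, -8], [1.2, 6.6, -8]], twist=[0, 0, 0, 0, 0, 0, 0, 0])

```text
clock: 18.35
tcp_pos: [0.5279, 0.1788, 0.1021]
orientation: [-0.0, 0.805, 0.593, -0.001]
wrist_force: [-0.4, 0.4, -2.5]
finger_gap: 0.0352
grip_force: 60.3
```

```bash
python3 - <<'E'
from h import *
c,s=look("scene","s4")
print(s["clock"],s["tcp_pos"],s["orientation"],s["finger_gap"],s["wrist_force"])
cv2.imwrite("pics/s4c.png",cv2.resize(c["image"][140:290,270:470,::-1],None,fx=4,fy=4))
E
```

```text
18.4 [0.52875657 0.17911484 0.10315296] [1.15634282e-04 8.05137970e-01 5.93087545e-01 2.40569904e-05] 0.035252811890973075 [-0.53290019 -0.49932145 -2.54894588]
```

View pics/s4c.png

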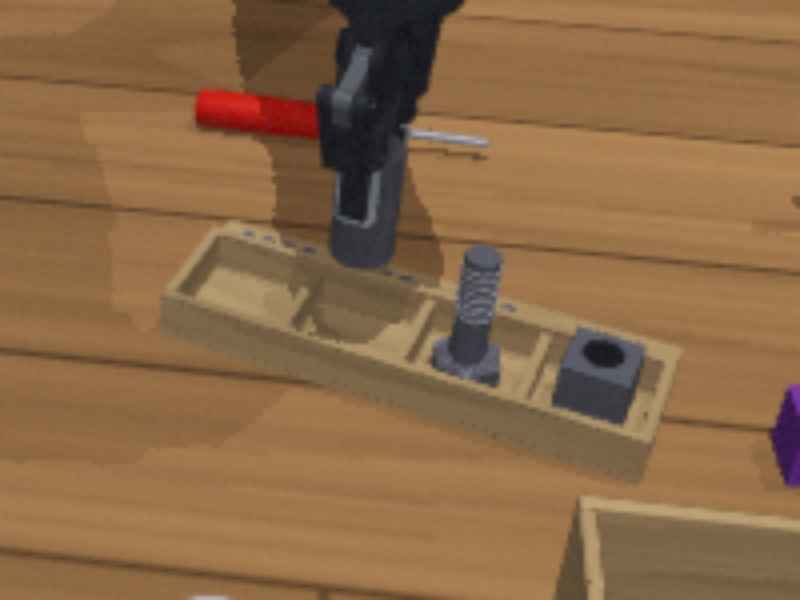

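The bolt is upright in pocket 2 (470,330 in the crop), and the sleeve hangs upright over pocket 3 (362,240). Lowering.

jog_arm(gripper=[0, 0, 0, 0, 0, 0, 0, 0], offset=[[0, 0, -1], [0, 0, -3], [0, 0, -4.5], [0, 0, -5.4], [0, 0, -5.9], [0, 0, -6.1], [0, 0, -6.2], [0, 0, -6.2]], twist=[0, 0, 0, 0, 0, 0, 0, 0])

```text
clock: 19.4
tcp_pos: [0.5289, 0.1797, 0.0411]
orientation: [0.0, 0.805, 0.593, 0.0]
wrist_force: [0.4, -0.3, -2.6]
finger_gap: 0.0354
grip_force: 60.4
```

jog_arm(gripper=[0, 0, 0, 0, 0, 0, 0, 0], offset=[[0, 0, -0.05], [0, 0, -0.1], [0, 0, -0.1], [0, 0, -0.15], [0, 0, -0.15], [0, 0, -0.2], [0, 0, -0.2], [0, 0, -0.2]], twist=[0, 0, 0, 0, 0, 0, 0, 0])

```text
clock: 20.4
tcp_pos: [0.5286, 0.1797, 0.0397]
orientation: [0.0, 0.805, 0.593, 0.0]
wrist_force: [-2.6, -0.7, 6.8]
finger_gap: 0.0355
grip_force: 61.3
```

jog_arm(gripper=[0.43, 0.46, 0.5, 0.6, 0.7, 0.75, 0.75, 0.75], offset=[[0, 0, 0], [0, 0, 0], [0, 0, 0], [0, 0, 0], [0, 0, 0], [0, 0, 0], [0, 0, 0], [0, 0, 0]], twist=[0, 0, 0, 0, 0, 0, 0, 0])

```text
clock: 21.4
tcp_pos: [0.5286, 0.1797, 0.0388]
orientation: [0.0, 0.805, 0.593, 0.0]
wrist_force: [-0.0, -0.6, 0.4]
finger_gap: 0.0637
grip_force: 0.0
```

jog_arm(gripper=[0.75, 0.75, 0.75, 0.75, 0.75, 0.75, 0.75, 0.75], offset=[[0, 0, 0.5], [0, 0, 2], [0, 0, 4], [0, 0, 7], [0, 0, 11], [0, 0, 15], [0, 0, 17], [0, 0, 17]], twist=[0, 0, 0, 0, 0, 0, 0, 0])

```text
clock: 22.4
tcp_pos: [0.5299, 0.18, 0.2118]
orientation: [0.001, 0.805, 0.593, 0.002]
wrist_force: [-0.1, -0.8, -0.0]
finger_gap: 0.0637
grip_force: 0.0
```

jog_arm(gripper=[1, 1, 1, 1, 1, 1, 1, 1], offset=[[-0.5, -2.5, 0], [-1.5, -7, 0], [-2, -12, 0], [-2.5, -16, 0], [-2.5, -19, 0], [-2.5, -20, 0], [-2.5, -20, 0], [-2.5, -20, 0]], twist=[0, 0, 0, 0, 0, 0, 0, 0])

```text
clock: 23.4
tcp_pos: [0.5034, -0.0194, 0.2085]
orientation: [-0.0, 0.805, 0.594, -0.0]
wrist_force: [-0.0, 0.5, 1.0]
finger_gap: 0.0853
grip_force: 0.0
```

```bash
python3 - <<'E'
from h import *
c,s=look("scene","s5")
print(s["clock"],s["tcp_pos"],s["wrist_force"])
cv2.imwrite("pics/s5c.png",cv2.resize(c["image"][120:300,120:500,::-1],None,fx=2,fy=2))
E
```

```text
23.45 [ 0.50347561 -0.01929836  0.20863281] [ 0.04858948  0.87411092 -0.16438295]
```

View pics/s5c.png

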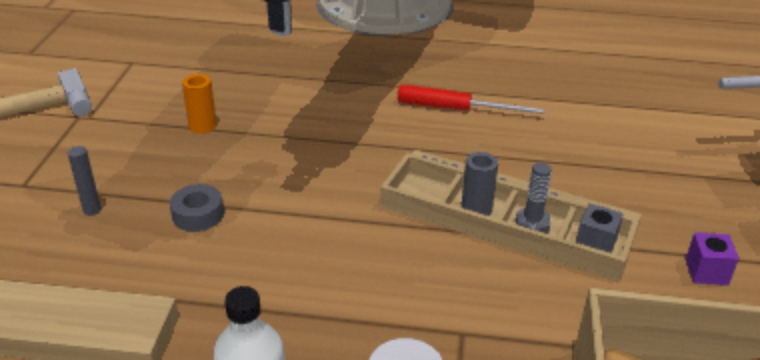

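The sleeve stands in pocket 3 (480,183) and the bolt in pocket 2 (537,195). The nut, pin, collar and orange part are undisturbed.

```bash
python3 -c "
from workcell import env
print(env.hand_in())"
```

```text
the job is handed in; nothing more can be done
None
```

The job is handed in at about 23 s of the 56 s allowed: the bolt stands head down in pocket 2, then the long sleeve was stood in pocket 3, and the final picture shows the nut, pin and collar undisturbed.

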